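Sort two blocks into a ladder-lock rack and lock it

TASK

Sort the two blocks into the ladder-lock rack, each flat on the bed with its long side along the rack: the tall plaster block in the long bay next to the plunger, the small flat wax block in the short bay. Then pull the rack's lock plunger up, slide the dark steel section along to the next hole so that it closes in both blocks, and let the pin down fully home. Finish while still gripping the plunger knob with the pin engaged, and leave everything else on the bench where it is.

Things in the scene. Friction and masses are not known exactly. Their poses are not given: they have to be found in the camera images.
- rack: fixed rack on the bench, 126x290 mm. Origin on the bench top under the middle of its wooden bed; y runs along the rack and the dark steel section slides to +y. Bed 74 mm wide, its top at z = 20 mm. Steel stops cross it at y = -10..2 and 109..121 mm. In front of it (x = -70..-40 mm) a metal ladder strip, top level with the bed, with open holes 11 mm long every 25 mm along y
- long_bay (a point): centre of the long bay when shut, on the bed's top (rack frame 0, -50, 20 mm; axes of the rack). The bay ends at the fixed stop at y = -10 mm; 105 mm long while open, 80 mm shut. Its ends stand 18 mm above the bed; front and back are open, level with the bed, so fingers have room there
- short_bay (a point): centre of the short bay when shut, on the bed's top (rack frame 0, 75, 20 mm; axes of the rack). The bay ends at the fixed stop at y = 109 mm; 93 mm long while open, 68 mm shut. Ends 18 mm above the bed, front and back open as in the long bay
- section (a joint): travel of the dark steel comb-like section along the rack's +y (m): 0 at the start hole, 0.025 at the next, 0.050 after that (too tight for the blocks). At 0 its carriage lies at y = -135..-115 mm and its second cross bar at y = 4..16 mm. The pin has 1.5 mm play each way. Slides with 2 N friction once the pin is clear; push it along by the lifted plunger
- plunger (a joint): lift of the plunger in m: 0 pin fully home, 0.016 at the upper stop; the 8 mm round-ended pin is clear of the holes above 0.011. A spring pushes it down with 4 N at 0 and 7 N at the top
- knob (a point): middle of the black round plunger knob (24 mm across, 21 mm at its waist, 28 mm high, this point 14 mm under its top; its underside 45 mm above the bench when home), at the carriage, above the ladder strip (rack frame -55, -125 mm at the start); it moves with section and plunger. Upright; can be gripped from above in any direction
- plaster_block: tall white block 48x71x42 mm (x, y, z), 75 g, origin at the centre of its underside, long side along y; grip it across the 48 mm
- wax_block: small flat carving-wax block 32x61x18 mm (x, y, z), origin at the centre of its underside, long side along y; grip it across the 32 mm
- hutch_wall (a point): front bottom corner of the inner face of the hutch's right side wall (30 mm thick, at y = -0.42..-0.39 m): its front edge stands upright to z = 0.17 m, then slopes back; come in and work in front of it or to the left. The hutch's lower shelf begins at x = 0.60 m, its underside at z = 0.30 m
- charcoal_block: black flat block 45x71x22 mm at the right front, a bystander
- flux_jar: small jar with screw lid, 46 mm across, 41 mm high, at the back left, a bystander
- bench_block: steel block 82x82x34 mm under the shelf at the back, a bystander

How it is judged:
By the outcome, as a careful person would: the job done as asked, in the order asked, and still so for the second after the job is handed in, while the arm keeps its last pose, push and grip.
It also fails if it takes over 72 s, if anything falls off the work surface, if the arm or the gripper's body presses on something with over 40 N, if the wrist force passes 120 N, or if a joint passes its speed limit or range.

ROBOT

A 7-joint arm with a two-finger parallel gripper is mounted at the origin on a cart in front of the work surface, level with it; the furniture and walls round the work are solid. World frame = base frame: x ahead of the robot, y to its left, z up, the work surface at z = 0. Lengths are in mm, angles in rad, forces in N, time in s.
With the tool pointing down it reaches from about 400 to 875 mm from the base axis. Payload 4.4 kg.
Tool frame: the origin (TCP) lies at the very end of the fingers, on their centre line; the grasp point (between the pads) lies 19 mm behind it; z points along the fingers, y is the direction in which the jaws open and shut (so a half turn about z gives the same grasp; the last joint's range is limited). The gripper opens to 85 mm and grips with 20 to 120 N. Pads are 22 mm wide; open, the fingers measure 114 mm over their backs; the gripper's body (76 mm by 85 mm) begins 54 mm behind the grasp point. The pads swing forward as they close: fully open they stand 13 mm farther back than shut.
Start: joints at [-1.361, 0.628, 0.038, 1.517, -0.027, 0.996, -0.02], TCP at [176.981, 625.456, 231.313] pointing down, gripper open.
Joint ranges: [-3.06, 3.06], [-0.37, 2.12], [-1.25, 1.32], [0.18, 2.47], [-1.1, 4.24], [0.23, 1.98], [-2.94, 2.94]. Speed limits (rad/s): [2.57, 2.57, 3.14, 3.14, 3.14, 3.14, 3.14].

INTERFACE

Orientations are given as [roll, pitch, yaw] about the fixed x, y, z axes, in that order (R = Rz(yaw) Ry(pitch) Rx(roll)).
In Python, from cell import read_state, get_image, calibration, finish_job gives the robot as it stands. The module is installed in compiled form; this text tells all that it offers.
- The arm moves only by the tool apply_moves, never from a script. Its argument "increments" is a list of rows, each an object of numbers: "tx", "ty", "tz": the shift along the world's x, y, z in m; "rx", "ry", "rz": the turn, a rotation vector about the world's x, y, z in units of 5 degrees (1.0 is 5 degrees); "claw": the finger opening in m, from 0 to 0.0854. In form: [{"tx": .., "ty": .., "tz": .., "rx": .., "ry": .., "rz": .., "claw": ..}, ...]. A call has 1 to 12 rows; each row is the pose to reach, as a shift and turn from the pose commanded when the call began; what a row does not reach only later rows make up. A row lasts 1/10 s, in which the tool goes at most 50 mm and 8.59 degrees, less where a joint would pass 70% of its speed; a pose out of reach is approached as far as the arm can. A call with a gripper value outside its range is refused whole. The fingers move at their own pace and stop on an object; the grip force is fixed at half the most. Time passes only in rows, so rows that repeat a pose let the fingers close. It gives the time, the measured TCP pose, the force and the opening at its end, in the units of the state.
- read_state(): the state, without advancing time (a new reading comes with each control period).
- get_image(name): name is "scene" or "top" or "wrist"; returns the picture (384x512x3 uint8, red, green, blue); there is no depth.
- calibration(name): a dict with "camera_matrix" (3x3 intrinsics, pixels), "origin" and "attitude" of the camera in the world. Camera axes: x right, y up, looking along -z (the intrinsics and any distortion apply to the point x, -y, -z); pixel columns grow to the right and rows downward; lengths in mm; the calibration is good to about 2 mm. A picture is of the moment at which its call begins: read the wrist's pose just before it. calibration takes no time and is no camera call; for the wrist camera it gives the pose at the moment of the call.
- finish_job(): hands the job in, once; it reports no verdict.
The state is a dict: "clock": time; "qpos": joint angles; "qd": joint speeds; "tau": joint torques, N m; "eef_pos": TCP position; "tool_rot": TCP orientation; "force": force on the tool from outside, world axes, zero at the start; "torque": the same for the moment, N m; "width": finger opening in mm.
Only numpy, scipy, OpenCV 4.12 (cv2) and the standard library are available. Lean on these libraries where they do the work, as an engineer would, in place of code of your own. Each camera call takes 0.05 s, during which the arm holds its last target. There are 200 camera calls.

## Working session

There is one attempt and no reset: what is moved stays moved. The work goes in short steps, Python scripts to look and compute and a tool call to move; the robot and the scene stay as the last step left them, time stands still between calls to the robot, and variables do not carry over. Pictures are saved under pics/ and viewed, about 8 in all and at most 12, crops included, and the job is handed in when it is done.

Besides the shell and the picture viewer there is one more tool, called after "Request:" by a JSON object that holds its "op" and its "data". apply_moves: Moves the arm, as the interface text tells. Its arguments: {"type":"object","properties":{"increments":{"type":"array"}},"required":["increments"]}

```bash
mkdir -p pics
python3 - <<'E'
from cell import *
import cv2,numpy as np
for n in ["scene","top"]:
    im=get_image(n); cv2.imwrite(f"pics/{n}0.png",im[:,:,::-1]); c=calibration(n); print(n,c)
a=cv2.imread("pics/scene0.png");b=cv2.imread("pics/top0.png")
s=read_state();print(s)
E
```

```text
scene {'camera_matrix': array([[348.61889049,   0.        , 260.03883215],
       [  0.        , 348.61889049, 187.25596615],
       [  0.        ,   0.        ,   1.        ]]), 'origin': array([ 136.19510414, -648.91169709,  940.06182719]), 'attitude': array([ 0.69273704, -0.01320514, -0.5514339 ])}
top {'camera_matrix': array([[353.05184624,   0.        , 250.96859423],
       [  0.        , 353.05184624, 190.82732753],
       [  0.        ,   0.        ,   1.        ]]), 'origin': array([ 423.19005902,  -27.68265249, 1008.79441532]), 'attitude': array([ 0.10776751, -0.03100585, -1.58294177])}
{'clock': 0.1, 'qpos': array([-1.36078088,  0.6293003 ,  0.03841552,  1.51823933, -0.02701374,
        0.99633289, -0.01999741]), 'qd': array([-0.00034253, -0.00254181, -0.00091033, -0.003471  , -0.00045416,
       -0.00073198,  0.00100311]), 'tau': array([ 2.38434477e-03, -5.64540303e+01,  1.23000059e+00, -1.93975800e+01,
        1.11742600e-02,  5.47823991e-03, -1.99616477e-05]), 'eef_pos': array([176.81271196, 624.90626938, 230.45944666]), 'tool_rot': array([-3.13982949e+00, -8.68635534e-06,  2.86579661e+00]), 'force': array([ 0.4086297 , -0.26804535, -0.30904008]), 'torque': array([0.02072529, 0.05392532, 0.02416834]), 'width': 85.4454013351916}
```

View pics/top0.png

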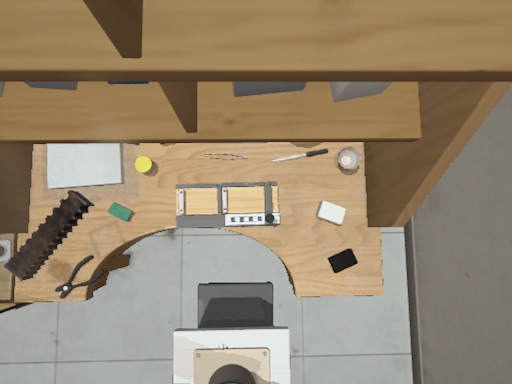

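View pics/scene0.png

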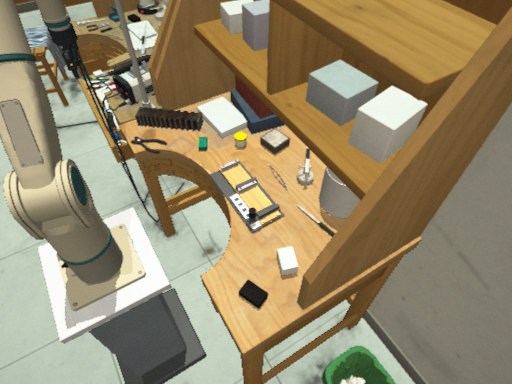

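Top view: rack around (228,205) with knob at (269,218), plaster at (331,212), charcoal at (343,261), green wax at (120,212). The scene view agrees.

```bash
cat > h.py <<'E'
import cv2,numpy as np
from scipy.spatial.transform import Rotation as R
from cell import *
def ray(c,uv):
    K=c['camera_matrix']; uv=np.atleast_2d(np.float64(uv))
    d=np.c_[(uv[:,0]-K[0,2])/K[0,0],-(uv[:,1]-K[1,2])/K[1,1],-np.ones(len(uv))]
    return d@R.from_euler('xyz',c['attitude']).as_matrix().T
def cast(c,uv,z):
    d=ray(c,uv); o=np.array(c['origin']); return o+d*((z-o[2])/d[:,2])[:,None]
def proj(c,p):
    q=(np.atleast_2d(p)-c['origin'])@R.from_euler('xyz',c['attitude']).as_matrix()
    K=c['camera_matrix']; return np.c_[K[0,2]+K[0,0]*q[:,0]/-q[:,2],K[1,2]+K[1,1]*q[:,1]/q[:,2]]
def blobs(m,c,z,amin=40,roi=None):
    m=m.astype(np.uint8)
    if roi: k=np.zeros_like(m);x0,y0,x1,y1=roi;k[y0:y1,x0:x1]=1;m=m*k
    out=[]
    for q in cv2.findContours(m,cv2.RETR_EXTERNAL,cv2.CHAIN_APPROX_NONE)[0]:
        if cv2.contourArea(q)<amin: continue
        P=cast(c,q[:,0,:],z)[:,:2].astype(np.float32)
        (cx,cy),(w,h),a=cv2.minAreaRect(P); 
        if w>h: w,h,a=h,w,a-90
        # yaw: direction of long side relative to +y
        a=(a+90)%180-90
        out.append((round(cx,1),round(cy,1),round(w,1),round(h,1),round(a,1),cv2.contourArea(q)))
    return out
E
python3 - <<'E'
from h import *
c=calibration("top"); im=cv2.imread("pics/top0.png"); hsv=cv2.cvtColor(im,cv2.COLOR_BGR2HSV)
H,S,V=cv2.split(hsv)
for p in [(331,212),(120,212),(200,202),(245,200),(225,245),(269,218),(343,261),(300,190)]: print(p,hsv[p[1],p[0]])
print("plaster",blobs((S<60)&(V>150),c,42,roi=(310,190,355,230)))
print("wax",blobs((H>50)&(H<95)&(S>100),c,18,roi=(100,195,140,225)))
print("charcoal",blobs(V<50,c,22,roi=(320,240,365,280)))
print("knob",blobs(V<45,c,73,20,roi=(255,205,285,232)))
print("metal strip",blobs((S<60)&(V>150),c,20,20,roi=(170,175,290,232)))
print("bed",blobs((H>15)&(H<30)&(S>100)&(V>200),c,20,20,roi=(178,184,276,216)))
cv2.imwrite("pics/crop.png",cv2.resize(im[175:235,165:290],None,fx=6,fy=6,interpolation=cv2.INTER_CUBIC))
E
```

```text
(331, 212) [ 60   6 237]
(120, 212) [ 77 113 147]
(200, 202) [ 20  81 229]
(245, 200) [ 18  90 224]
(225, 245) [ 68   6 185]
(269, 218) [165   8  66]
(343, 261) [30 23 33]
(300, 190) [ 17  79 201]
plaster [(466.9, -280.3, 50.1, 73.0, -19.1, 427.5)]
wax [(476.4, 306.1, 29.3, 55.4, -27.0, 146.0)]
charcoal [(333.6, -311.0, 44.4, 68.2, 22.9, 357.5)]
knob []
metal strip [(423.1, 71.8, 8.3, 154.8, -0.7, 139.5), (452.7, -127.6, 19.7, 28.0, 89.3, 51.0), (451.3, -41.7, 32.2, 111.8, 1.4, 418.5), (504.5, 140.4, 19.5, 70.3, -89.5, 115.0), (506.1, 12.2, 19.7, 70.3, 89.5, 88.5)]
bed []
```

View pics/crop.png

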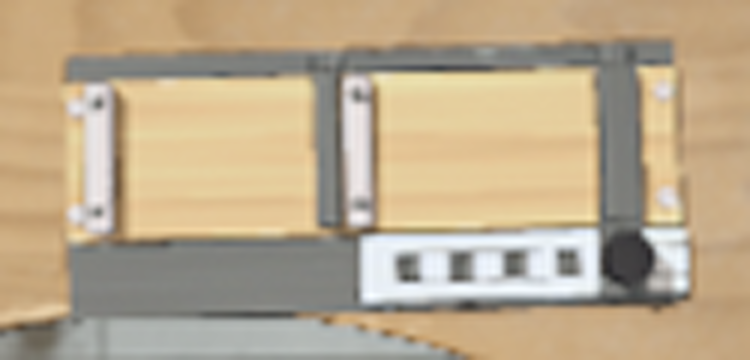

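Request:
{"op": "apply_moves", "data": {"increments": [{"tx": 0.298, "ty": -0.319, "tz": -0.02, "rz": -20.2}, {"tx": 0.298, "ty": -0.319, "tz": -0.02, "rz": -20.2}, {"tx": 0.298, "ty": -0.319, "tz": -0.02, "rz": -20.2}, {"tx": 0.298, "ty": -0.319, "tz": -0.02, "rz": -20.2}, {"tx": 0.298, "ty": -0.319, "tz": -0.02, "rz": -20.2}, {"tx": 0.298, "ty": -0.319, "tz": -0.02, "rz": -20.2}, {"tx": 0.298, "ty": -0.319, "tz": -0.02, "rz": -20.2}, {"tx": 0.298, "ty": -0.319, "tz": -0.02, "rz": -20.2}, {"tx": 0.298, "ty": -0.319, "tz": -0.02, "rz": -20.2}, {"tx": 0.298, "ty": -0.319, "tz": -0.02, "rz": -20.2}, {"tx": 0.298, "ty": -0.319, "tz": -0.02, "rz": -20.2}, {"tx": 0.298, "ty": -0.319, "tz": -0.02, "rz": -20.2}]}}

```text
$.increments[0]: bad value
```

Request:
{"op": "apply_moves", "data": {"increments": [{"tx": 0.298, "ty": -0.319, "tz": -0.02, "rx": 0, "ry": 0, "rz": -20.2, "claw": 0.085}, {"tx": 0.298, "ty": -0.319, "tz": -0.02, "rx": 0, "ry": 0, "rz": -20.2, "claw": 0.085}, {"tx": 0.298, "ty": -0.319, "tz": -0.02, "rx": 0, "ry": 0, "rz": -20.2, "claw": 0.085}, {"tx": 0.298, "ty": -0.319, "tz": -0.02, "rx": 0, "ry": 0, "rz": -20.2, "claw": 0.085}, {"tx": 0.298, "ty": -0.319, "tz": -0.02, "rx": 0, "ry": 0, "rz": -20.2, "claw": 0.085}, {"tx": 0.298, "ty": -0.319, "tz": -0.02, "rx": 0, "ry": 0, "rz": -20.2, "claw": 0.085}, {"tx": 0.298, "ty": -0.319, "tz": -0.02, "rx": 0, "ry": 0, "rz": -20.2, "claw": 0.085}, {"tx": 0.298, "ty": -0.319, "tz": -0.02, "rx": 0, "ry": 0, "rz": -20.2, "claw": 0.085}, {"tx": 0.298, "ty": -0.319, "tz": -0.02, "rx": 0, "ry": 0, "rz": -20.2, "claw": 0.085}, {"tx": 0.298, "ty": -0.319, "tz": -0.02, "rx": 0, "ry": 0, "rz": -20.2, "claw": 0.085}, {"tx": 0.298, "ty": -0.319, "tz": -0.02, "rx": 0, "ry": 0, "rz": -20.2, "claw": 0.085}, {"tx": 0.298, "ty": -0.319, "tz": -0.02, "rx": 0, "ry": 0, "rz": -20.2, "claw": 0.085}]}}

```text
clock: 1.3
eef_pos: [474.9, 305.9, 210.9]
tool_rot: [-3.141, 0.001, 1.097]
force: [-0.4, 0.3, -0.6]
width: 84.9
```

Run:
```python
from h import *
c=calibration("wrist"); im=get_image("wrist"); print(c['origin'],c['attitude'])
cv2.imwrite("pics/w1.png",im[:,:,::-1]); hsv=cv2.cvtColor(im,cv2.COLOR_RGB2HSV);H,S,V=cv2.split(hsv)
print(blobs((H>50)&(H<95)&(S>60),c,18,300)); print(proj(c,[[476,306,18]]))
```

```text
[506.567513   368.18366805 353.0336956 ] [-0.2786749   0.00105916 -0.47355918]
[(478.0, 309.2, 30.5, 59.6, -27.7, 1086.5)]
[[258.95670081 170.0606179 ]]
```

View pics/w1.png

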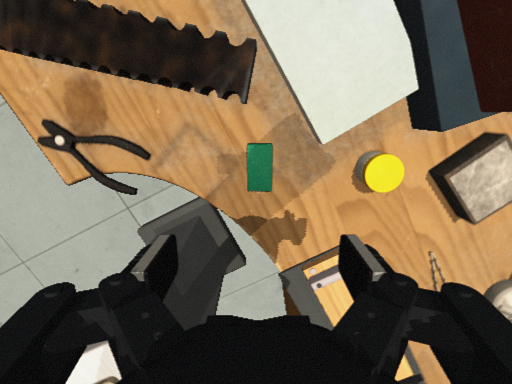

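The wrist view shows wax upright at (259,167), free all round. Descending.

Request:
{"op": "apply_moves", "data": {"increments": [{"tx": 0.003, "ty": 0.003, "tz": -0.05, "rx": 0, "ry": 0, "rz": -0.1, "claw": 0.065}, {"tx": 0.003, "ty": 0.003, "tz": -0.1, "rx": 0, "ry": 0, "rz": -0.1, "claw": 0.065}, {"tx": 0.003, "ty": 0.003, "tz": -0.15, "rx": 0, "ry": 0, "rz": -0.1, "claw": 0.065}, {"tx": 0.003, "ty": 0.003, "tz": -0.18, "rx": 0, "ry": 0, "rz": -0.1, "claw": 0.065}, {"tx": 0.003, "ty": 0.003, "tz": -0.195, "rx": 0, "ry": 0, "rz": -0.1, "claw": 0.065}, {"tx": 0.003, "ty": 0.003, "tz": -0.205, "rx": 0, "ry": 0, "rz": -0.1, "claw": 0.065}, {"tx": 0.003, "ty": 0.003, "tz": -0.207, "rx": 0, "ry": 0, "rz": -0.1, "claw": 0.065}, {"tx": 0.003, "ty": 0.003, "tz": -0.207, "rx": 0, "ry": 0, "rz": -0.1, "claw": 0.03}, {"tx": 0.003, "ty": 0.003, "tz": -0.207, "rx": 0, "ry": 0, "rz": -0.1, "claw": 0.02}, {"tx": 0.003, "ty": 0.003, "tz": -0.207, "rx": 0, "ry": 0, "rz": -0.1, "claw": 0.02}, {"tx": 0.003, "ty": 0.003, "tz": -0.207, "rx": 0, "ry": 0, "rz": -0.1, "claw": 0.02}, {"tx": 0.003, "ty": 0.003, "tz": -0.207, "rx": 0, "ry": 0, "rz": -0.1, "claw": 0.02}]}}

```text
clock: 2.55
eef_pos: [479.0, 310.1, 6.0]
tool_rot: [3.14, -0.003, 1.095]
force: [-0.4, 0.4, 6.0]
width: 30.3
```

Request:
{"op": "apply_moves", "data": {"increments": [{"tx": 0, "ty": 0, "tz": 0.03, "rx": 0, "ry": 0, "rz": 0, "claw": 0.02}, {"tx": 0, "ty": 0, "tz": 0.08, "rx": 0, "ry": 0, "rz": 0, "claw": 0.02}, {"tx": 0, "ty": 0, "tz": 0.13, "rx": 0, "ry": 0, "rz": 0, "claw": 0.02}, {"tx": 0.024, "ty": -0.31, "tz": 0.2, "rx": 0, "ry": 0, "rz": 5.4, "claw": 0.02}, {"tx": 0.024, "ty": -0.31, "tz": 0.2, "rx": 0, "ry": 0, "rz": 5.4, "claw": 0.02}, {"tx": 0.024, "ty": -0.31, "tz": 0.2, "rx": 0, "ry": 0, "rz": 5.4, "claw": 0.02}, {"tx": 0.024, "ty": -0.31, "tz": 0.2, "rx": 0, "ry": 0, "rz": 5.4, "claw": 0.02}, {"tx": 0.024, "ty": -0.31, "tz": 0.2, "rx": 0, "ry": 0, "rz": 5.4, "claw": 0.02}, {"tx": 0.024, "ty": -0.31, "tz": 0.2, "rx": 0, "ry": 0, "rz": 5.4, "claw": 0.02}, {"tx": 0.024, "ty": -0.31, "tz": 0.2, "rx": 0, "ry": 0, "rz": 5.4, "claw": 0.02}, {"tx": 0.024, "ty": -0.31, "tz": 0.2, "rx": 0, "ry": 0, "rz": 5.4, "claw": 0.02}, {"tx": 0.024, "ty": -0.31, "tz": 0.2, "rx": 0, "ry": 0, "rz": 5.4, "claw": 0.02}]}}

```text
clock: 3.75
eef_pos: [501.9, 0.0, 204.7]
tool_rot: [3.141, -0.001, 1.565]
force: [0.1, 0.6, -0.2]
width: 30.1
```

Run:
```python
from h import *
s=read_state();print(s['eef_pos'],s['tool_rot'],s['width'])
c=calibration("wrist"); im=get_image("wrist"); print(c['origin'],c['attitude'])
import pickle;pickle.dump(c,open("w2.pkl","wb"))
cv2.imwrite("pics/w2.png",im[:,:,::-1])
cv2.imwrite("pics/w2b.png",cv2.resize(im[:330,90:420,::-1],None,fx=1.8,fy=1.8,interpolation=cv2.INTER_CUBIC))
```

```text
[5.01870135e+02 1.11353178e-02 2.04714039e+02] [ 3.14102155e+00 -1.05660654e-03  1.56515618e+00] 30.13792386575926
[501.92169407  69.68759039 346.97994001] [-2.76611082e-01 -8.45853547e-05 -5.01194369e-03]
```

View pics/w2b.png

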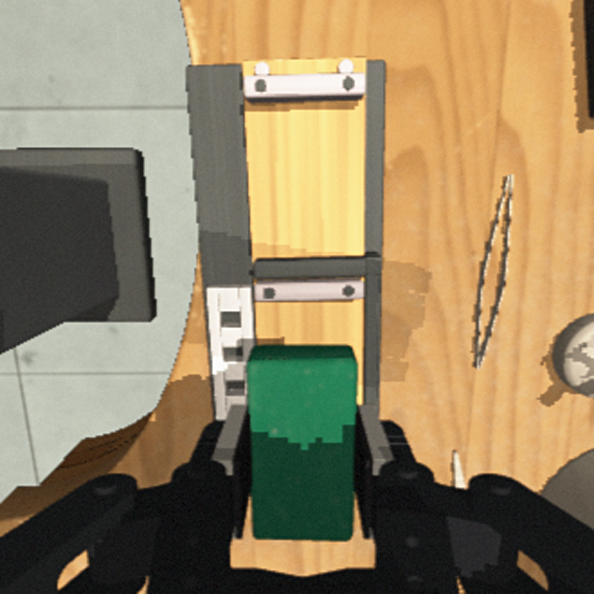

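Run:
```python
from h import *
import pickle;c=pickle.load(open("w2.pkl","rb")); im=cv2.imread("pics/w2.png");H,S,V=cv2.split(cv2.cvtColor(im,cv2.COLOR_BGR2HSV))
f=lambda u,v:(90+u/1.8,v/1.8)
for p in [(300,180),(430,180),(220,180),(372,180),(310,288),(310,268)]:
    q=f(*p);print(p,H[int(q[1]),int(q[0])],S[int(q[1]),int(q[0])],V[int(q[1]),int(q[0])])
x0,y0=map(int,f(238,94));x1,y1=map(int,f(373,268))
m=(S>75)&(V>150)
print(blobs(m,c,20,500,roi=(x0,y0,x1,y1)))
print(blobs((S<60)&(V>120),c,38,100,roi=(x0,int(60/1.8),x1,int(310/1.8))))
print("strip/left col edge", cast(c,[f(187,66),f(200,240),f(384,60),f(381,250),f(207,288),f(216,415)],20)[:,:2].round(1))
# wax near end in hand: center
g=(H>50)&(H<95)&(S>80)
ys,xs=np.nonzero(g); print("wax px",xs.min(),xs.max(),ys.min(),ys.max()); s=204.7
# wax far edge top/bottom at tool heights
print(cast(c,[f(250,358),f(354,358)],s+14)[:,:2], cast(c,[f(255,535),f(353,535)],s-4)[:,:2])
```

```text
(300, 180) 23 110 250
(430, 180) 16 134 219
(220, 180) 27 21 111
(372, 180) 27 22 115
(310, 288) 11 26 232
(310, 268) 25 29 96
[(504.6, 83.3, 74.4, 98.6, 1.1, 5450.0)]
[(505.4, 16.9, 11.5, 68.7, 89.7, 541.5), (508.4, 136.7, 34.1, 76.9, 75.3, 923.0)]
strip/left col edge [[433.8 148.8]
 [435.3  47. ]
 [551.1 151.4]
 [553.7  40. ]
 [438.1  15.4]
 [439.2 -76.9]]
wax px 1 511 192 383
[[487.51532287  29.05636838]
 [515.97193463  28.91298049]] [[485.04640883 -41.21431848]
 [519.13911328 -41.38737865]]
```

Wax hangs centred under the TCP. Rack origin ≈ (505.3, 20.9), yaw ≈ 1.0°: the bay measured 74.4 mm wide and the stop 11.5×69 mm, as they should be. Placing the wax.

Request:
{"op": "apply_moves", "data": {"increments": [{"tx": 0.002, "ty": 0.05, "tz": -0.01, "rx": 0, "ry": 0, "rz": 0.26, "claw": 0.02}, {"tx": 0.002, "ty": 0.096, "tz": -0.03, "rx": 0, "ry": 0, "rz": 0.26, "claw": 0.02}, {"tx": 0.002, "ty": 0.096, "tz": -0.07, "rx": 0, "ry": 0, "rz": 0.26, "claw": 0.02}, {"tx": 0.002, "ty": 0.096, "tz": -0.11, "rx": 0, "ry": 0, "rz": 0.26, "claw": 0.02}, {"tx": 0.002, "ty": 0.096, "tz": -0.14, "rx": 0, "ry": 0, "rz": 0.26, "claw": 0.02}, {"tx": 0.002, "ty": 0.096, "tz": -0.16, "rx": 0, "ry": 0, "rz": 0.26, "claw": 0.02}, {"tx": 0.002, "ty": 0.096, "tz": -0.17, "rx": 0, "ry": 0, "rz": 0.26, "claw": 0.02}, {"tx": 0.002, "ty": 0.096, "tz": -0.174, "rx": 0, "ry": 0, "rz": 0.26, "claw": 0.02}, {"tx": 0.002, "ty": 0.096, "tz": -0.174, "rx": 0, "ry": 0, "rz": 0.26, "claw": 0.02}]}}

```text
clock: 4.7
eef_pos: [504.0, 96.2, 30.4]
tool_rot: [3.142, -0.0, 1.589]
force: [0.9, -0.7, -1.1]
width: 30.5
```

Request:
{"op": "apply_moves", "data": {"increments": [{"tx": 0, "ty": 0, "tz": -0.002, "rx": 0, "ry": 0, "rz": 0, "claw": 0.02}, {"tx": 0, "ty": 0, "tz": -0.003, "rx": 0, "ry": 0, "rz": 0, "claw": 0.02}, {"tx": 0, "ty": 0, "tz": -0.003, "rx": 0, "ry": 0, "rz": 0, "claw": 0.02}]}}

```text
clock: 5.0
eef_pos: [504.4, 95.6, 27.9]
tool_rot: [3.14, -0.0, 1.588]
force: [-0.2, 0.6, 0.1]
width: 30.2
```

Request:
{"op": "apply_moves", "data": {"increments": [{"tx": 0, "ty": 0, "tz": -0.001, "rx": 0, "ry": 0, "rz": 0, "claw": 0.02}, {"tx": 0, "ty": 0, "tz": -0.002, "rx": 0, "ry": 0, "rz": 0, "claw": 0.02}, {"tx": 0, "ty": 0, "tz": -0.002, "rx": 0, "ry": 0, "rz": 0, "claw": 0.02}]}}

```text
clock: 5.3
eef_pos: [504.3, 95.5, 26.0]
tool_rot: [3.141, -0.0, 1.588]
force: [-1.2, 0.1, 6.3]
width: 30.3
```

Request:
{"op": "apply_moves", "data": {"increments": [{"tx": 0, "ty": 0, "tz": 0, "rx": 0, "ry": 0, "rz": 0, "claw": 0.06}, {"tx": 0, "ty": 0, "tz": 0, "rx": 0, "ry": 0, "rz": 0, "claw": 0.06}, {"tx": 0, "ty": 0, "tz": 0.02, "rx": 0, "ry": 0, "rz": 0, "claw": 0.06}, {"tx": 0, "ty": 0, "tz": 0.07, "rx": 0, "ry": 0, "rz": 0, "claw": 0.085}, {"tx": 0, "ty": 0, "tz": 0.12, "rx": 0, "ry": 0, "rz": 0, "claw": 0.085}, {"tx": 0, "ty": -0.05, "tz": 0.165, "rx": 0, "ry": 0, "rz": 0, "claw": 0.085}, {"tx": 0, "ty": -0.1, "tz": 0.18, "rx": 0, "ry": 0, "rz": 0, "claw": 0.085}, {"tx": 0, "ty": -0.1, "tz": 0.18, "rx": 0, "ry": 0, "rz": 0, "claw": 0.085}]}}

```text
clock: 6.1
eef_pos: [504.9, -9.5, 208.0]
tool_rot: [3.137, 0.002, 1.583]
force: [1.4, -0.6, -0.2]
width: 84.5
```

Run:
```python
from h import *
s=read_state();print(s['eef_pos'],s['width'])
c=calibration("wrist"); im=get_image("wrist")
import pickle;pickle.dump(c,open("w3.pkl","wb"))
cv2.imwrite("pics/w3.png",im[:,:,::-1])
H,S,V=cv2.split(cv2.cvtColor(im,cv2.COLOR_RGB2HSV))
b=proj(c,[[460,130,20],[550,40,20]]).astype(int);print(b)
print("wax",blobs((H>50)&(H<95)&(S>60),c,38,300,roi=(b[0,0],b[0,1],b[1,0],b[1,1])))
```

```text
[504.92213089  -9.4720156  207.95783064] 84.5036845978647
[[217  45]
 [295 130]]
wax [(503.2, 92.7, 29.9, 58.0, 1.5, 1599.0)]
```

Request:
{"op": "apply_moves", "data": {"increments": [{"tx": -0.037, "ty": -0.276, "tz": 0.01, "rx": 0, "ry": 0, "rz": -4.0, "claw": 0.085}, {"tx": -0.037, "ty": -0.276, "tz": 0.01, "rx": 0, "ry": 0, "rz": -4.0, "claw": 0.085}, {"tx": -0.037, "ty": -0.276, "tz": 0.01, "rx": 0, "ry": 0, "rz": -4.0, "claw": 0.085}, {"tx": -0.037, "ty": -0.276, "tz": 0.01, "rx": 0, "ry": 0, "rz": -4.0, "claw": 0.085}, {"tx": -0.037, "ty": -0.276, "tz": 0.01, "rx": 0, "ry": 0, "rz": -4.0, "claw": 0.085}, {"tx": -0.037, "ty": -0.276, "tz": 0.01, "rx": 0, "ry": 0, "rz": -4.0, "claw": 0.085}, {"tx": -0.037, "ty": -0.276, "tz": 0.01, "rx": 0, "ry": 0, "rz": -4.0, "claw": 0.085}, {"tx": -0.037, "ty": -0.276, "tz": 0.01, "rx": 0, "ry": 0, "rz": -4.0, "claw": 0.085}]}}

```text
clock: 6.95
eef_pos: [466.7, -279.9, 214.4]
tool_rot: [-3.14, -0.001, 1.238]
force: [0.8, -0.3, -0.2]
width: 85.0
```

Run:
```python
from h import *
s=read_state();print(s['eef_pos'],s['tool_rot'],s['width'])
c=calibration("wrist"); im=get_image("wrist")
cv2.imwrite("pics/w4.png",im[:,:,::-1])
H,S,V=cv2.split(cv2.cvtColor(im,cv2.COLOR_RGB2HSV))
u=proj(c,[[467,-280,42]])[0].astype(int);print(u)
print("pl",blobs((S<40)&(V>170),c,42,300,roi=(u[0]-60,u[1]-60,u[0]+60,u[1]+60)))
```

```text
[ 466.69183487 -279.86781951  214.38429373] [-3.13981193e+00 -1.21171476e-03  1.23817571e+00] 85.01429969491781
[258 174]
pl [(468.8, -280.0, 45.1, 67.4, -20.0, 2029.5)]
```

Request:
{"op": "apply_moves", "data": {"increments": [{"tx": 0.002, "ty": 0, "tz": -0.05, "rx": 0, "ry": 0, "rz": -0.2, "claw": 0.085}, {"tx": 0.002, "ty": 0, "tz": -0.1, "rx": 0, "ry": 0, "rz": -0.2, "claw": 0.085}, {"tx": 0.002, "ty": 0, "tz": -0.145, "rx": 0, "ry": 0, "rz": -0.2, "claw": 0.075}, {"tx": 0.002, "ty": 0, "tz": -0.18, "rx": 0, "ry": 0, "rz": -0.2, "claw": 0.075}, {"tx": 0.002, "ty": 0, "tz": -0.198, "rx": 0, "ry": 0, "rz": -0.2, "claw": 0.075}, {"tx": 0.002, "ty": 0, "tz": -0.204, "rx": 0, "ry": 0, "rz": -0.2, "claw": 0.07}, {"tx": 0.002, "ty": 0, "tz": -0.204, "rx": 0, "ry": 0, "rz": -0.2, "claw": 0.055}, {"tx": 0.002, "ty": 0, "tz": -0.204, "rx": 0, "ry": 0, "rz": -0.2, "claw": 0.04}, {"tx": 0.002, "ty": 0, "tz": -0.204, "rx": 0, "ry": 0, "rz": -0.2, "claw": 0.035}, {"tx": 0.002, "ty": 0, "tz": -0.204, "rx": 0, "ry": 0, "rz": -0.2, "claw": 0.035}, {"tx": 0.002, "ty": 0, "tz": -0.204, "rx": 0, "ry": 0, "rz": -0.2, "claw": 0.035}]}}

```text
clock: 8.1
eef_pos: [469.5, -280.6, 12.1]
tool_rot: [3.14, 0.0, 1.222]
force: [0.0, 0.8, 4.2]
width: 47.1
```

Request:
{"op": "apply_moves", "data": {"increments": [{"tx": 0, "ty": 0, "tz": 0.03, "rx": 0, "ry": 0, "rz": 0, "claw": 0.035}, {"tx": 0, "ty": 0, "tz": 0.08, "rx": 0, "ry": 0, "rz": 0, "claw": 0.035}, {"tx": 0, "ty": 0, "tz": 0.13, "rx": 0, "ry": 0, "rz": 0, "claw": 0.035}, {"tx": 0.037, "ty": 0.25, "tz": 0.19, "rx": 0, "ry": 0, "rz": 4.2, "claw": 0.035}, {"tx": 0.037, "ty": 0.25, "tz": 0.19, "rx": 0, "ry": 0, "rz": 4.2, "claw": 0.035}, {"tx": 0.037, "ty": 0.25, "tz": 0.19, "rx": 0, "ry": 0, "rz": 4.2, "claw": 0.035}, {"tx": 0.037, "ty": 0.25, "tz": 0.19, "rx": 0, "ry": 0, "rz": 4.2, "claw": 0.035}, {"tx": 0.037, "ty": 0.25, "tz": 0.19, "rx": 0, "ry": 0, "rz": 4.2, "claw": 0.035}, {"tx": 0.037, "ty": 0.25, "tz": 0.19, "rx": 0, "ry": 0, "rz": 4.2, "claw": 0.035}, {"tx": 0.037, "ty": 0.25, "tz": 0.19, "rx": 0, "ry": 0, "rz": 4.2, "claw": 0.035}, {"tx": 0.037, "ty": 0.25, "tz": 0.19, "rx": 0, "ry": 0, "rz": 4.2, "claw": 0.035}]}}

```text
clock: 9.2
eef_pos: [505.5, -31.9, 201.3]
tool_rot: [-3.141, 0.001, 1.587]
force: [-0.8, -0.4, -0.7]
width: 47.3
```

Run:
```python
from h import *
s=read_state();print(s['eef_pos'],s['tool_rot'],s['width'])
c=calibration("wrist"); im=get_image("wrist")
import pickle;pickle.dump(c,open("w5.pkl","wb"))
cv2.imwrite("pics/w5.png",im[:,:,::-1])
cv2.imwrite("pics/w5b.png",cv2.resize(im[:330,90:420,::-1],None,fx=1.8,fy=1.8,interpolation=cv2.INTER_CUBIC))
H,S,V=cv2.split(cv2.cvtColor(im,cv2.COLOR_RGB2HSV))
b=proj(c,[[460,130,20],[550,40,20]]).astype(int)
print("wax",blobs((H>50)&(H<95)&(S>60),c,38,300,roi=(b[0,0],b[0,1],b[1,0],b[1,1])))
```

```text
[505.5462018  -31.88562648 201.30263487] [-3.14136549e+00  1.01599846e-03  1.58714958e+00] 47.293453552135674
wax [(503.5, 92.5, 30.4, 59.8, 1.5, 1859.5)]
```

View pics/w5b.png

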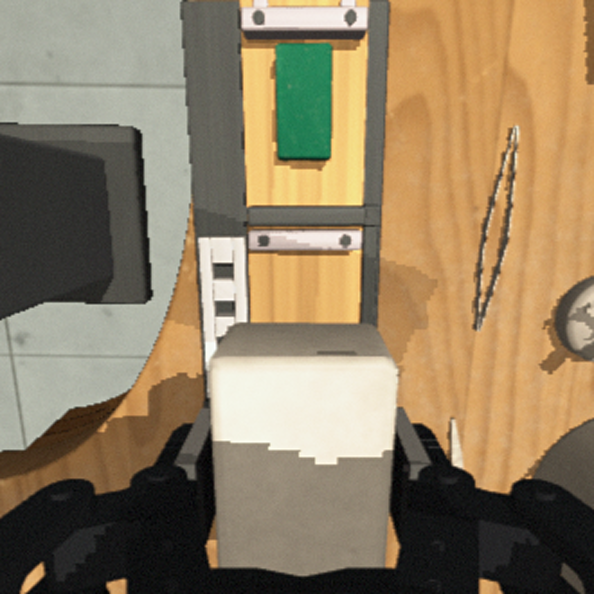

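Run:
```python
from h import *
import pickle;c=pickle.load(open("w5.pkl","rb")); im=cv2.imread("pics/w5.png");H,S,V=cv2.split(cv2.cvtColor(im,cv2.COLOR_BGR2HSV))
f=lambda u,v:(90+u/1.8,v/1.8)
print(cast(c,[f(215,362),f(396,362)],231)[:,:2].round(1), cast(c,[f(232,325),f(376,325)],189)[:,:2].round(1))
x0,y0=map(int,f(249,222));x1,y1=map(int,f(362,262))
print(blobs((S<60)&(V>120),c,38,100,roi=(x0,y0,x1,y1)))
print(cast(c,[f(245,170),f(364,170),f(247,205),f(363,205),f(244,40),f(366,40)],20)[:,:2].round(1))
```

```text
[[483.8   0.8]
 [527.3   1.6]] [[ 4.821e+02 -4.000e-01]
 [ 5.287e+02  4.000e-01]]
[(505.7, 16.4, 10.8, 68.3, -89.0, 617.0)]
[[468.2  56.8]
 [542.2  58.1]
 [469.2  35.9]
 [542.6  37.1]
 [468.7 128.3]
 [539.7 129.5]]
```

Request:
{"op": "apply_moves", "data": {"increments": [{"tx": 0.001, "ty": 0.004, "tz": -0.04, "rx": 0, "ry": 0, "rz": 0, "claw": 0.035}, {"tx": 0.001, "ty": 0.004, "tz": -0.08, "rx": 0, "ry": 0, "rz": 0, "claw": 0.035}, {"tx": 0.001, "ty": 0.004, "tz": -0.12, "rx": 0, "ry": 0, "rz": 0, "claw": 0.035}, {"tx": 0.001, "ty": 0.004, "tz": -0.145, "rx": 0, "ry": 0, "rz": 0, "claw": 0.035}, {"tx": 0.001, "ty": 0.004, "tz": -0.16, "rx": 0, "ry": 0, "rz": 0, "claw": 0.035}, {"tx": 0.001, "ty": 0.004, "tz": -0.166, "rx": 0, "ry": 0, "rz": 0, "claw": 0.035}, {"tx": 0.001, "ty": 0.004, "tz": -0.168, "rx": 0, "ry": 0, "rz": 0, "claw": 0.035}, {"tx": 0.001, "ty": 0.004, "tz": -0.168, "rx": 0, "ry": 0, "rz": 0, "claw": 0.035}]}}

```text
clock: 10.05
eef_pos: [507.2, -27.6, 33.7]
tool_rot: [3.141, 0.0, 1.587]
force: [-0.1, 0.1, -1.4]
width: 47.4
```

Request:
{"op": "apply_moves", "data": {"increments": [{"tx": 0, "ty": 0, "tz": -0.001, "rx": 0, "ry": 0, "rz": 0, "claw": 0.035}, {"tx": 0, "ty": 0, "tz": -0.002, "rx": 0, "ry": 0, "rz": 0, "claw": 0.035}, {"tx": 0, "ty": 0, "tz": -0.002, "rx": 0, "ry": 0, "rz": 0, "claw": 0.035}]}}

```text
clock: 10.35
eef_pos: [507.6, -26.6, 32.1]
tool_rot: [3.14, 0.0, 1.588]
force: [-0.6, 0.1, 3.7]
width: 46.9
```

Request:
{"op": "apply_moves", "data": {"increments": [{"tx": 0, "ty": 0, "tz": 0, "rx": 0, "ry": 0, "rz": 0, "claw": 0.07}, {"tx": 0, "ty": 0, "tz": 0, "rx": 0, "ry": 0, "rz": 0, "claw": 0.07}, {"tx": 0, "ty": 0, "tz": 0.03, "rx": 0, "ry": 0, "rz": 0, "claw": 0.07}, {"tx": 0, "ty": 0, "tz": 0.08, "rx": 0, "ry": 0, "rz": 0, "claw": 0.07}, {"tx": 0, "ty": 0, "tz": 0.13, "rx": 0, "ry": 0, "rz": 0, "claw": 0.07}, {"tx": -0.055, "ty": -0.11, "tz": 0.17, "rx": 0, "ry": 0, "rz": 0, "claw": 0.07}, {"tx": -0.055, "ty": -0.11, "tz": 0.17, "rx": 0, "ry": 0, "rz": 0, "claw": 0.07}, {"tx": -0.055, "ty": -0.11, "tz": 0.17, "rx": 0, "ry": 0, "rz": 0, "claw": 0.07}, {"tx": -0.055, "ty": -0.11, "tz": 0.17, "rx": 0, "ry": 0, "rz": 0, "claw": 0.07}]}}

```text
clock: 11.25
eef_pos: [450.5, -140.9, 203.0]
tool_rot: [3.139, 0.002, 1.581]
force: [0.8, 1.2, 0.4]
width: 70.3
```

Run:
```python
from h import *
s=read_state();print(s['eef_pos'],s['tool_rot'],s['width'])
c=calibration("wrist"); im=get_image("wrist")
import pickle;pickle.dump(c,open("w6.pkl","wb"))
cv2.imwrite("pics/w6.png",im[:,:,::-1])
cv2.imwrite("pics/w6b.png",cv2.resize(im[:330,120:420,::-1],None,fx=1.8,fy=1.8,interpolation=cv2.INTER_CUBIC))
H,S,V=cv2.split(cv2.cvtColor(im,cv2.COLOR_RGB2HSV))
u=proj(c,[[452.5,-105,73]])[0].astype(int);print(u)
print("knob",blobs(V<60,c,73,60,roi=(u[0]-35,u[1]-35,u[0]+35,u[1]+35)))
u=proj(c,[[506,-31,62]])[0].astype(int);print("plaster",blobs((S<45)&(V>170),c,62,300,roi=(u[0]-50,u[1]-60,u[0]+50,u[1]+60)))
```

```text
[ 450.49243431 -140.86701326  202.95717918] [3.13948759e+00 2.21114048e-03 1.58093654e+00] 70.3263253341404
[260 148]
knob [(451.2, -106.1, 28.8, 30.2, -81.9, 527.0)]
plaster [(461.8, -40.8, 6.9, 90.8, 1.2, 642.5), (501.7, -23.8, 62.6, 75.5, 0.6, 4224.5)]
```

View pics/w6b.png

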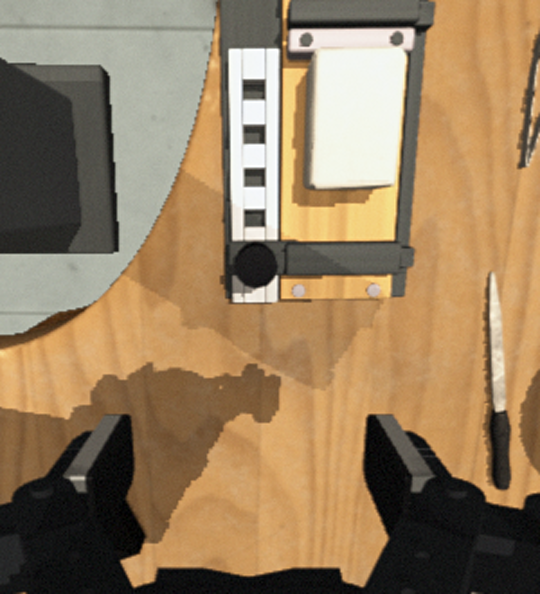

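Plaster sits flat in the long bay, clear of its stop and the carriage. The knob is at about (453,-105). Going down on it.

Request:
{"op": "apply_moves", "data": {"increments": [{"tx": 0.0025, "ty": 0.036, "tz": -0.04, "rx": 0, "ry": 0, "rz": 0, "claw": 0.05}, {"tx": 0.0025, "ty": 0.036, "tz": -0.08, "rx": 0, "ry": 0, "rz": 0, "claw": 0.05}, {"tx": 0.0025, "ty": 0.036, "tz": -0.11, "rx": 0, "ry": 0, "rz": 0, "claw": 0.05}, {"tx": 0.0025, "ty": 0.036, "tz": -0.13, "rx": 0, "ry": 0, "rz": 0, "claw": 0.05}, {"tx": 0.0025, "ty": 0.036, "tz": -0.145, "rx": 0, "ry": 0, "rz": 0, "claw": 0.05}, {"tx": 0.0025, "ty": 0.036, "tz": -0.155, "rx": 0, "ry": 0, "rz": 0, "claw": 0.05}, {"tx": 0.0025, "ty": 0.036, "tz": -0.16, "rx": 0, "ry": 0, "rz": 0, "claw": 0.05}, {"tx": 0.0025, "ty": 0.036, "tz": -0.16, "rx": 0, "ry": 0, "rz": 0, "claw": 0.05}]}}

```text
clock: 12.1
eef_pos: [454.4, -100.0, 40.8]
tool_rot: [-3.141, -0.0, 1.589]
force: [1.2, 0.4, -0.6]
width: 50.5
```

Request:
{"op": "apply_moves", "data": {"increments": [{"tx": -0.001, "ty": -0.005, "tz": 0.001, "rx": 0, "ry": 0, "rz": 0, "claw": 0.05}, {"tx": -0.001, "ty": -0.005, "tz": 0.001, "rx": 0, "ry": 0, "rz": 0, "claw": 0.05}, {"tx": -0.001, "ty": -0.005, "tz": 0.001, "rx": 0, "ry": 0, "rz": 0, "claw": 0.03}, {"tx": -0.001, "ty": -0.005, "tz": 0.001, "rx": 0, "ry": 0, "rz": 0, "claw": 0.01}, {"tx": -0.001, "ty": -0.005, "tz": 0.001, "rx": 0, "ry": 0, "rz": 0, "claw": 0.01}, {"tx": -0.001, "ty": -0.005, "tz": 0.001, "rx": 0, "ry": 0, "rz": 0, "claw": 0.01}, {"tx": -0.001, "ty": -0.005, "tz": 0.001, "rx": 0, "ry": 0, "rz": 0, "claw": 0.01}]}}

```text
clock: 12.8
eef_pos: [454.6, -105.6, 43.1]
tool_rot: [3.139, 0.0, 1.588]
force: [0.4, -0.3, 5.3]
width: 21.0
```

Request:
{"op": "apply_moves", "data": {"increments": [{"tx": 0, "ty": 0, "tz": 0.006, "rx": 0, "ry": 0, "rz": 0, "claw": 0.01}, {"tx": 0, "ty": 0, "tz": 0.011, "rx": 0, "ry": 0, "rz": 0, "claw": 0.01}, {"tx": 0, "ty": 0, "tz": 0.015, "rx": 0, "ry": 0, "rz": 0, "claw": 0.01}, {"tx": 0, "ty": 0, "tz": 0.0155, "rx": 0, "ry": 0, "rz": 0, "claw": 0.01}, {"tx": 0, "ty": 0, "tz": 0.0155, "rx": 0, "ry": 0, "rz": 0, "claw": 0.01}]}}

```text
clock: 13.3
eef_pos: [454.4, -105.7, 58.0]
tool_rot: [3.14, 0.001, 1.588]
force: [5.0, -0.2, -8.2]
width: 20.9
```

Request:
{"op": "apply_moves", "data": {"increments": [{"tx": 0, "ty": 0.005, "tz": 0, "rx": 0, "ry": 0, "rz": 0, "claw": 0.01}, {"tx": 0, "ty": 0.01, "tz": 0, "rx": 0, "ry": 0, "rz": 0, "claw": 0.01}, {"tx": 0, "ty": 0.015, "tz": 0, "rx": 0, "ry": 0, "rz": 0, "claw": 0.01}, {"tx": -0.0005, "ty": 0.02, "tz": 0, "rx": 0, "ry": 0, "rz": 0, "claw": 0.01}, {"tx": -0.0005, "ty": 0.0235, "tz": 0, "rx": 0, "ry": 0, "rz": 0, "claw": 0.01}, {"tx": -0.0005, "ty": 0.025, "tz": 0, "rx": 0, "ry": 0, "rz": 0, "claw": 0.01}, {"tx": -0.0005, "ty": 0.025, "tz": 0, "rx": 0, "ry": 0, "rz": 0, "claw": 0.01}]}}

```text
clock: 14.0
eef_pos: [454.0, -80.8, 57.8]
tool_rot: [3.14, 0.001, 1.588]
force: [4.9, -0.9, -7.5]
width: 21.5
```

Request:
{"op": "apply_moves", "data": {"increments": [{"tx": 0, "ty": 0, "tz": -0.004, "rx": 0, "ry": 0, "rz": 0, "claw": 0.01}, {"tx": 0, "ty": 0, "tz": -0.008, "rx": 0, "ry": 0, "rz": 0, "claw": 0.01}, {"tx": 0, "ty": 0, "tz": -0.012, "rx": 0, "ry": 0, "rz": 0, "claw": 0.01}, {"tx": 0, "ty": 0, "tz": -0.0145, "rx": 0, "ry": 0, "rz": 0, "claw": 0.01}, {"tx": 0, "ty": 0, "tz": -0.0155, "rx": 0, "ry": 0, "rz": 0, "claw": 0.01}, {"tx": 0, "ty": 0, "tz": -0.0155, "rx": 0, "ry": 0, "rz": 0, "claw": 0.01}]}}

```text
clock: 14.6
eef_pos: [454.0, -80.8, 43.1]
tool_rot: [3.139, 0.0, 1.588]
force: [2.8, -1.1, 6.9]
width: 21.2
```

Run:
```python
from h import *
s=read_state();print(s['eef_pos'],s['force'],s['width'])
im=get_image("top");cv2.imwrite("pics/t2.png",im[:,:,::-1])
im2=get_image("scene");im3=get_image("wrist")
a=cv2.resize(im[165:240,160:290],None,fx=4,fy=4,interpolation=cv2.INTER_CUBIC)
b=cv2.resize(im2[140:240,180:300],None,fx=3,fy=3,interpolation=cv2.INTER_CUBIC)
w=cv2.resize(im3,(400,300))
o=np.zeros((600,800,3),np.uint8);o[:300,:520]=a;o[300:600,:360]=b;o[300:600,400:]=w
cv2.imwrite("pics/f1.png",o[:,:,::-1])
```

```text
[453.98077316 -80.8186858   43.05393027] [ 2.84476607 -1.07430404  6.86410385] 21.189789479941837
```

View pics/f1.png

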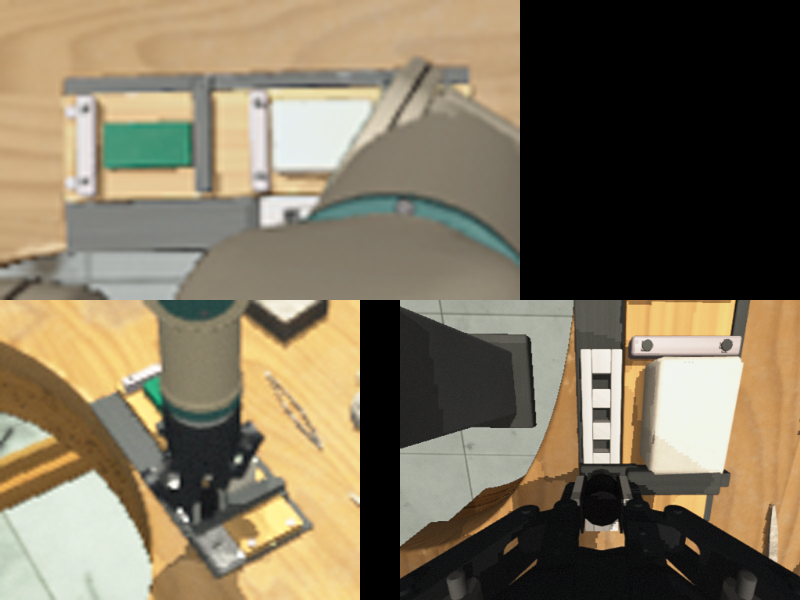

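The pin is back at its home height, with the TCP at z = 43.1 mm as before the lift. Three open holes are left instead of four, and both blocks are closed in. Handing in.

```bash
python3 -c "
from cell import *
finish_job(); s=read_state(); print(s['clock'],s['eef_pos'],s['force'],s['width'])"
```

```text
the job is handed in; nothing more can be done
the job is handed in; nothing more can be done
```

The job is done and handed in. The wax block is in the short bay and the plaster block in the long bay. I then pulled the plunger up, slid the steel section one hole along (24.9 mm measured), and let the pin down. The gripper is still holding the knob, and the clock stood at about 15 s of the 72 s allowed.

- **Pin home:** the tool came back to 43.1 mm, the same height as before the lift, with about 7 N of light downward push. I judged the pin engaged from that height and did not tug the section sideways to test it.
- **Blocks:** the last camera views show both blocks flat, straight and closed in, with three ladder holes open instead of four. The arm hides the pin itself and part of the plaster block in those views, so I could not see the pin directly.
- **Disagreements along the way:**
  - The gripper read about 30 mm on the wax block instead of the nominal 32 mm.
  - The wrist camera put the placed wax block about 3 mm short of the commanded spot along the rack, within the bay's 7 mm of slack.
  - The first move call was refused, because each row must carry every value, and nothing moved.

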